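Draw one lino block out of a packed galley and set it against the cutting-board stop

TASK

The lino blocks are packed side by side in the steel galley with no room for fingers between them: press down lightly, without leaning on it, on the top of the blue block and slide it flat along the galley, out of the row towards the open end, until at least half of it is clear, without disturbing the others. Then pick it up and lay it flat on the cutting board, lengthwise, with its end snug and square against the adjustable stop bar, wherever that has been clamped, and roughly in the middle of the bar; let go of it. Do not shift the bar or knock over the red ink bottle.

Things in the scene. Friction and masses are not known exactly. Their poses are not given: they have to be found in the camera images.
- blue_centre (a point): Centre (half-way up) of the wanted block: a wood-mounted lino printing block, 110 x 46 x 22 mm, about 0.13 kg: pale wood with a flat smooth blue lino top (a small sun cut in it). x lies along its 110 mm length, z up; it is the same end for end. It starts in any of five places of the row in the galley, gaps under 1 mm. Rubber fingertips grip its top well; the galley floor under it is slippery.
- galley: Three-sided steel tray fixed on the table, 210 mm along its x, 240 mm along its y; smooth floor, its upper face 3 mm above the table. Origin at the centre of the underside. Back wall 16 mm high, inner face at x = +101 mm; side rails 16 mm high at x = +5 to +105 mm, inner faces at y = +-116 mm. The -x end is open, towards the robot.
- row_front (a point): On the galley floor (3 mm above the table), mid-way along the line of the five blocks' front ends; axes as the galley's. The blocks lie side by side across y at 46 mm spacing, their length along x, their centres 55 mm in +x from this line and their back ends at the back wall. In -x of the line the floor is bare for 96 mm.
- board: Brown wooden cutting board fixed on the table, 170 mm along its x, 120 mm along its y, 9 mm thick; origin at the centre of the underside. A wooden stop bar 22 mm thick lies across its far part, 14 mm above the board, clamped by two screws: it is adjustable, and its near face (square to x) may stand anywhere from x = +30 to +62 mm. It is not tracked: see or feel for it. It holds against pushes of 40 N.
- grey_centre (a point): Centre of the grey lino block, the same size and build as the blue one, one of the row: to be left where it is.
- green_centre (a point): Centre of the green lino block, the same size and build as the blue one, one of the row: to be left where it is.
- brown_centre (a point): Centre of the brown lino block, the same size and build as the blue one, one of the row: to be left where it is.
- ochre_centre (a point): Centre of the ochre lino block, the same size and build as the blue one, one of the row: to be left where it is.
- red_ink: Loose red ink bottle, 35 mm wide, 63 mm high, standing behind the gap between galley and board; origin at the centre of its underside. A bystander.
Things that resemble listed ones, but are neither listed nor needed, are in the scene too. Of the things that look like the board, the larger one is meant.

How it is judged:
By the outcome, as a careful person would: the job done as asked, in the order asked, and still so for the second after the job is handed in, with the robot touching nothing.
It also fails if it takes over 61 s, if anything falls off the work surface, if the arm or the gripper's body presses on something with over 40 N, if the wrist force passes 120 N, or if a joint passes its speed limit or range.

ROBOT

A 6-joint arm with a two-finger parallel gripper is mounted at the origin on the work surface; the furniture and walls round the work are solid. World frame = base frame: x ahead of the robot, y to its left, z up, the work surface at z = 0. Lengths are in m, angles in degrees, forces in N, time in s.
With the tool pointing down it reaches from about 0.35 to 0.875 m from the base axis. Payload 4.2 kg.
Tool frame: the origin (TCP) lies midway between the tips of the shut fingers; the grasp point (between the pads) lies 19 mm behind it; z points along the fingers, y is the line along which they close (so a half turn about z gives the same grasp; the last joint's range is limited). The gripper opens to 87 mm and grips with 3 to 60 N. Pads are 19 mm wide; open, the fingers measure 117 mm over their backs; the gripper's body (75 mm by 190 mm) begins 51 mm behind the grasp point.
Start: joints at [90.562, 22.042, 0.453, 0, -68.411, -14.817], TCP at [0.154, 0.606, 0.223] pointing down, gripper open.
Joint ranges: [-179.83, 179.83], [-69.29, 118.12], [-61.27, 80.66], [-181.25, 117.63], [-171.15, -9.14], [-177.46, 177.46]. Speed limits (degrees/s): [159.86, 159.86, 180, 180, 180, 180].

INTERFACE

Orientations are given as [roll, pitch, yaw] about the fixed x, y, z axes, in that order (R = Rz(yaw) Ry(pitch) Rx(roll)).
In Python, from workcell import env gives the robot as it stands. The module is installed in compiled form; this text tells all that it offers. Calls block until the motion is done:
- env.goto(position, orientation): joint-space move of the TCP to a pose.
- env.move_straight(position, rotation=None, rate=0.15, force_limit=None): straight line of the TCP; rotation=None keeps the orientation; rate is the mean speed in m/s. With force_limit (N) it stops when the force on the tool has changed by that much, and returns True; else False.
- env.set_joints(angles): joint-space move.
- env.gripper_to(opening, grasp_force=None): opening from 0.0 (shut) to 1.0 (fully open); grasp_force is the grip in N (None keeps the last); returns when the fingers have stopped.
- env.dwell(seconds).
- env.inverse_kinematics(position, orientation): joint angles nearest the present ones, or None.
- env.read_state(): the state.
- env.grab_frame(name): name is "scene" or "top"; returns a dict with "image" (420x560x3 uint8, blue, green, red), "fx", "fy", "cx", "cy" (pixels), "position" and "orientation" of the camera in the world. Camera axes: x right, y up, looking along -z (the intrinsics and any distortion apply to the point x, -y, -z); pixel columns grow to the right and rows downward; lengths in m; the calibration is good to about 2 mm. A picture is of the moment at which its call begins. There is no depth.
A pose or a line that the arm cannot do raises env.Unreachable and nothing moves.
- env.close_job(): hands the job in; it is judged then, once.
Trained networks look in a picture, given as the dict that the camera call returned (one of the last four; its "shot" number tells which), for a name from the list of things; names that differ only in an ending like _2 or _b are one class to them, and where a whole thing is asked for, a point or a joint stands for the part that bears it (a point fixed in the world has none). Each returns a list of dicts, best first, with "score" (0 to 1); they miss things now and then, are a little off and sometimes report something else, mostly with a low value. They report only what shows in the picture. A call takes as long as a camera call. They do not tell look-alikes from the thing itself.
- env.search_frame(picture, thing): "xyz" ([x, y, z] in m, in world coordinates, good to about 4 mm: the middle of the surface that is visible of it).
- env.trace(picture, thing): "mask" (420x560 bool, what is visible of it).
The state is a dict: "clock": time; "joint_positions": joint angles; "qvel": joint speeds; "joint_torque": joint torques, N m; "position": TCP position; "tool_rot": TCP orientation; "force": force on the tool from outside, world axes, zero at the start; "wrist_torque": the same for the moment, N m; "opening": opening from 0.0 (shut) to 1.0 (fully open); "finger_force": force on a finger pad.
Only numpy, scipy, OpenCV 4.12 (cv2) and the standard library are available. Lean on these libraries where they do the work, as an engineer would, in place of code of your own. Each camera call takes 0.05 s, during which the arm holds its last target. There are 200 camera calls.

## Working session

There is one attempt and no reset: what is moved stays moved. The work goes in short steps, each a Python script; the robot and the scene stay as the last script left them, time stands still between calls to the robot, and variables do not carry over. Pictures are saved under pics/ and viewed, at most 10 in all, crops included, and the job is handed in when it is done.

```bash
mkdir -p pics; python3 - <<'E'
from workcell import env
import cv2,numpy as np
np.set_printoptions(precision=4,suppress=True)
for n in ("scene","top"):
    p=env.grab_frame(n); cv2.imwrite(f"pics/{n}0.png",p["image"])
    print(n,{k:v for k,v in p.items() if k!="image"})
    for t in ["blue_centre","galley","board","grey_centre","green_centre","brown_centre","ochre_centre","red_ink"]:
        print(t,[(np.round(d["xyz"],4).tolist(),round(d["score"],2)) for d in env.search_frame(p,t)])
print(env.read_state())
E
```

```text
scene {'fx': 437.3063146144217, 'fy': 437.3063146144217, 'cx': 275.7085798103834, 'cy': 213.20314087634605, 'position': array([1.3038, 0.1198, 0.7349]), 'orientation': array([48.3662,  0.0283, 95.5317]), 'shot': 1}
blue_centre [([0.5774, 0.1698, 0.0253], 0.6)]
galley [([0.4671, 0.1767, 0.0038], 0.56)]
board [([0.5282, -0.2124, 0.0118], 0.97), ([0.3855, -0.0601, 0.0032], 0.96)]
grey_centre [([0.5704, 0.0841, 0.0199], 0.91), ([0.5746, 0.2138, 0.0228], 0.66)]
green_centre [([0.5662, 0.1283, 0.0216], 0.68), ([0.578, 0.1727, 0.0266], 0.45)]
brown_centre [([0.579, 0.2624, 0.0248], 0.74)]
ochre_centre [([0.5719, 0.2134, 0.0235], 0.56)]
red_ink [([0.692, -0.1027, 0.0385], 0.79)]
top {'fx': 401.55590500287366, 'fy': 401.55590500287366, 'cx': 283.77550272314636, 'cy': 206.60107404438216, 'position': array([0.4836, 0.0444, 0.903 ]), 'orientation': array([  2.6775,   0.4031, -91.6998]), 'shot': 2}
blue_centre [([0.5592, 0.172, 0.0236], 0.86)]
galley [([0.4638, 0.1764, 0.0026], 0.78)]
board [([0.374, -0.061, 0.0016], 0.95), ([0.5143, -0.2102, 0.0054], 0.7)]
grey_centre [([0.5542, 0.0839, 0.023], 0.83)]
green_centre [([0.5605, 0.1243, 0.0288], 0.88)]
brown_centre [([0.5733, 0.2671, 0.0243], 0.69), ([0.6794, -0.0972, 0.0437], 0.32)]
ochre_centre [([0.5648, 0.2152, 0.0247], 0.9), ([0.5717, 0.2689, 0.0277], 0.21)]
red_ink [([0.6815, -0.0961, 0.0421], 0.79)]
{'clock': 0.9, 'joint_positions': array([ 90.5602,  22.0384,   0.4536,   0.0002, -68.4139, -14.8157]), 'qvel': array([ 0.01  , -0.0356, -0.0818,  0.1387,  0.0338,  0.1162]), 'joint_torque': array([ -0.    , -39.0454,  18.7624,   4.2243,   0.0156,  -0.    ]), 'position': array([0.1539, 0.6057, 0.2226]), 'tool_rot': array([-179.9987,    0.0002,  -14.2555]), 'force': array([-0.3969, -0.3954,  0.0356]), 'wrist_torque': array([0.0108, 0.0155, 0.0177]), 'finger_force': 0.0, 'opening': 1.0010943239277446}
```

```bash
python3 - <<'E'
import cv2
a=cv2.imread("pics/top0.png");cv2.imwrite("pics/top0b.png",cv2.resize(a,(800,600),interpolation=cv2.INTER_CUBIC))
E
```

```text
(no output)
```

View pics/top0b.png

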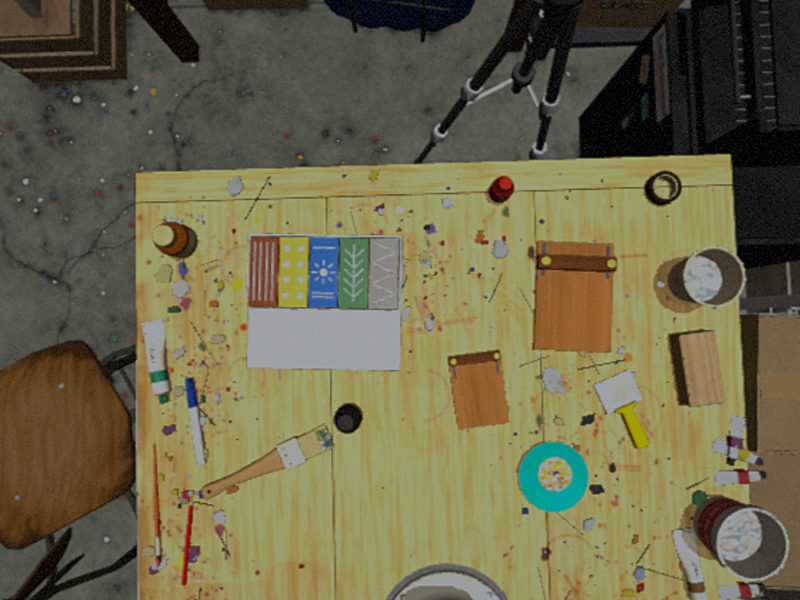

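View pics/scene0.png

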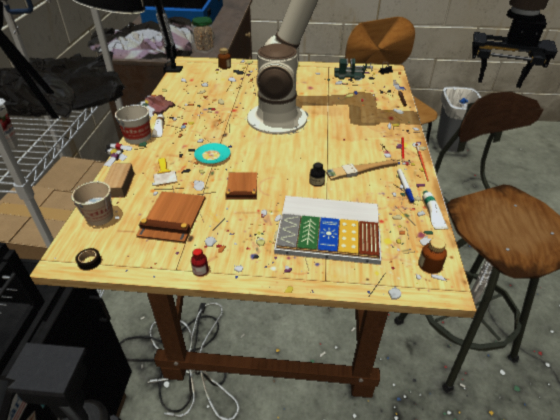

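Top view, in the 800x600 enlargement:
- **Galley:** at (325,303), with its row from left to right brown, ochre, blue (323,272), green and grey.
- **Red ink:** at (502,188).
- **Board candidates:** (575,297) and (480,390). The first is the larger, so it is the one meant. Its stop bar is at row ~262.

I'll confirm with an enlarged crop and measure.

```bash
cat > h.py <<'E'
from workcell import env
import cv2,numpy as np
from scipy.spatial.transform import Rotation as R
np.set_printoptions(precision=4,suppress=True)
def back(p,uv,z):
    uv=np.atleast_2d(uv).astype(float)
    d=np.c_[(uv[:,0]-p["cx"])/p["fx"],-(uv[:,1]-p["cy"])/p["fy"],-np.ones(len(uv))]
    d=R.from_euler("xyz",p["orientation"],degrees=True).apply(d)
    o=np.array(p["position"]); return (o+d*((z-o[2])/d[:,2])[:,None])[:,:2]
def rect(p,mask,z):
    "centre, long, short, yaw of long axis (deg), in plane z"
    c=max(cv2.findContours(mask.astype(np.uint8),cv2.RETR_EXTERNAL,cv2.CHAIN_APPROX_NONE)[0],key=cv2.contourArea)[:,0]
    b=cv2.boxPoints(cv2.minAreaRect((back(p,c,z)*1000).astype(np.float32)))/1000
    e=[b[1]-b[0],b[2]-b[1]]; e.sort(key=lambda v:-np.hypot(*v))
    a=np.degrees(np.arctan2(e[0][1],e[0][0]))
    return b.mean(0),np.hypot(*e[0]),np.hypot(*e[1]),(a+90)%180-90
E
python3 - <<'E'
from h import *
p=env.grab_frame("top"); s=env.grab_frame("scene")
for n,q in(("top",p),("scene",s)):
  for t,z in (("blue_centre",.025),("green_centre",.025),("ochre_centre",.025),("brown_centre",.025),("grey_centre",.025),("galley",.003),("board",.009)):
    for d in env.trace(q,t)[:2]:
        print(n,t,round(d["score"],2),d["mask"].sum(),*rect(q,d["mask"],z))
im=p["image"]
a=cv2.resize(im[160:265,170:282],None,fx=3.55,fy=3.55,interpolation=cv2.INTER_CUBIC)
b=cv2.resize(im[160:265,355:467],None,fx=3.55,fy=3.55,interpolation=cv2.INTER_CUBIC)
cv2.imwrite("pics/crop1.png",np.hstack([a,b]))
np.save("/tmp/top.npy",p,allow_pickle=True)
E
```

```text
top blue_centre 0.57 1042 [0.5627 0.1281] 0.10786375 0.046174306 -1.7597046
top ochre_centre 0.92 1065 [0.5665 0.2219] 0.11015446 0.048082914 -2.7115097
top brown_centre 0.9 1012 [0.5691 0.2666] 0.108000726 0.046220906 -1.760704
top grey_centre 0.7 1046 [0.5592 0.0841] 0.10783222 0.04617932 -1.6613388
top galley 0.59 4772 [0.5    0.1799] 0.24228337 0.17467214 88.33371
top board 0.56 4204 [ 0.5166 -0.2134] 0.17345536 0.12588379 -4.201416
scene blue_centre 0.75 706 [0.5725 0.1702] 0.11856298 0.045570645 -2.737976
scene blue_centre 0.34 700 [0.5701 0.1244] 0.11872436 0.046790604 -3.8968735
scene green_centre 0.7 663 [0.5703 0.1245] 0.118354805 0.045634046 -1.6507797
scene ochre_centre 0.71 726 [0.5752 0.2158] 0.12192334 0.04561062 -3.1802368
scene ochre_centre 0.47 700 [0.5681 0.0786] 0.1188272 0.04678264 -2.9726715
scene brown_centre 0.65 730 [0.5761 0.2618] 0.11889069 0.045814425 -2.4737244
scene grey_centre 0.66 680 [0.5689 0.0783] 0.11901074 0.04531954 -2.9926147
scene galley 0.65 2456 [0.4543 0.1746] 0.24089147 0.074418314 87.42354
scene board 0.85 2284 [ 0.5253 -0.2187] 0.17840734 0.12845618 -4.232483
scene board 0.63 814 [ 0.3861 -0.0627] 0.117897846 0.08156949 5.497673
```

View pics/crop1.png

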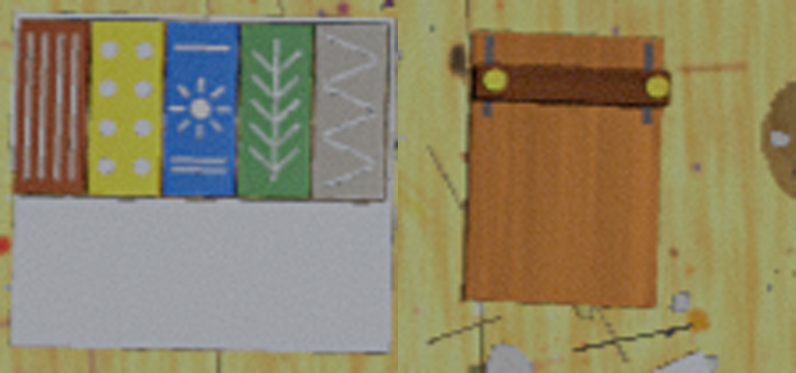

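The crop confirms it. Blue with the sun is the middle block at crop (200,108), and the larger board at right has its stop bar's near edge running from about (473,96) to (668,106). Next I'll refine these positions and press and slide the block.

```bash
cat >> h.py <<'E'
def bluerect(p,z=.025):
    h=cv2.cvtColor(p["image"],cv2.COLOR_BGR2HSV)
    m=cv2.inRange(h,(100,110,60),(125,255,255))
    m=cv2.morphologyEx(m,cv2.MORPH_CLOSE,np.ones((9,9)))
    return rect(p,m,z)
def F(n=6):
    f=[]
    for _ in range(n): f.append(env.read_state()["force"]); env.dwell(.01)
    return np.mean(f,0)
E
python3 - <<'E'
from h import *
p=np.load("/tmp/top.npy",allow_pickle=True).item()
b=bluerect(p); print("blue",*b)
px=lambda u,v,x0:(x0+u/3.55-.4,160+v/3.55-.4)
print("barnear z.009",back(p,[px(75,96,355),px(270,106,355)],.009),"z.023",back(p,[px(75,96,355),px(270,106,355)],.023))
print("board near edge",back(p,[px(66,299,355),px(256,306,355)],.009))
print("floor front",back(p,[px(12,345,170),px(390,352,170)],.003),"row front",back(p,[px(12,195,170),px(385,200,170)],.025))
env.gripper_to(0.0)
yaw=-2.0; x,y=.563,.173
env.goto([x,y,.10],[180,0,yaw]); env.move_straight([x,y,.035],rate=.15)
f0=F(); print("f0",f0)
print(env.move_straight([x,y,.018],rate=.012,force_limit=2.5))
env.dwell(.1); s=env.read_state(); print(s["clock"],s["position"],F()-f0)
np.save("/tmp/f0.npy",f0)
E
```

```text
blue [0.565  0.1745] 0.10594731 0.045205627 -2.7458954
barnear z.009 [[ 0.564  -0.1568]
 [ 0.554  -0.2787]] z.023 [[ 0.5627 -0.1537]
 [ 0.5529 -0.2736]]
board near edge [[ 0.4371 -0.1461]
 [ 0.4293 -0.2642]]
floor front [[0.4211 0.3004]
 [0.4098 0.0626]] row front [[0.5147 0.2926]
 [0.5048 0.0625]]
f0 [0.3146 0.0287 0.335 ]
True
6.9833 [0.563  0.1729 0.0255] [-1.1603  0.1278  4.5921]
```

```bash
python3 - <<'E'
from h import *
f0=np.load("/tmp/f0.npy"); s=env.read_state(); p0=np.array(s["position"]); z=p0[2]
a=np.radians(-2.6); d=-np.array([np.cos(a),np.sin(a)])
dz0=F()[2]-f0[2]
for k in range(1,9):
    env.move_straight([*(p0[:2]+d*.01*k),z],rate=.03)
    f=F(4)-f0; print(k,env.read_state()["position"],f)
    z+=np.clip((f[2]-4.5)*2e-4,-5e-4,5e-4)
env.dwell(.1)
c=env.read_state()["position"]; env.move_straight([c[0],c[1],.10],rate=.15)
env.goto([.42,.42,.2],[180,0,-2.6])
p=env.grab_frame("top"); print("blue",*bluerect(p),env.read_state()["clock"])
np.save("/tmp/top1.npy",p,allow_pickle=True)
im=p["image"]; cv2.imwrite("pics/crop2.png",cv2.resize(im[150:290,150:300],None,fx=4,fy=4,interpolation=cv2.INTER_CUBIC))
E
```

```text
1 [0.5522 0.1734 0.0255] [-2.5297  0.8783  4.7892]
2 [0.5423 0.1738 0.0255] [-1.82    1.0717  4.0654]
3 [0.5324 0.1743 0.0255] [-1.0577  0.9214  4.5751]
4 [0.5224 0.1747 0.0255] [-1.7301  1.3371  4.7863]
5 [0.5123 0.1751 0.0254] [-1.8557  0.8134  4.4215]
6 [0.5024 0.1756 0.0254] [-1.7518  0.8879  4.5184]
7 [0.4924 0.176  0.0255] [-2.4363  0.7689  4.1834]
8 [0.4825 0.1765 0.0254] [-2.0423  0.9934  4.3584]
blue [0.4842 0.1785] 0.10548675 0.04299083 -2.6446457 13.05
```

View pics/crop2.png

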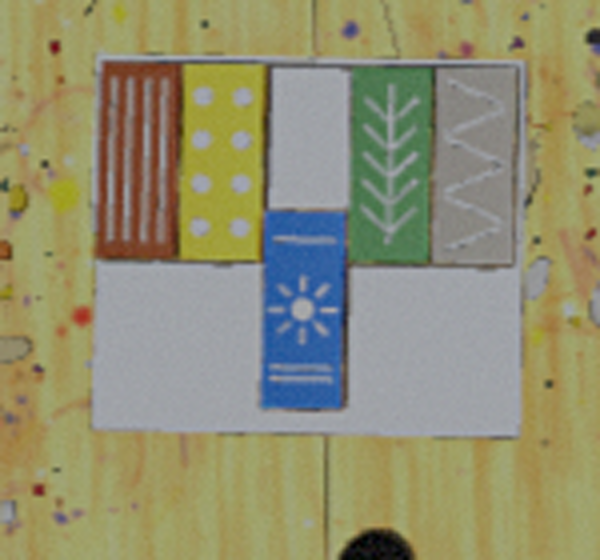

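Blue is now 80 mm out at crop (303,308) and the others have not moved. Next I'll grasp it, draw it fully out and lift.

```bash
python3 - <<'E'
from h import *
a=np.radians(-2.6); d=-np.array([np.cos(a),np.sin(a)])
c=np.array([.4842,.1782])+d*.004
env.gripper_to(1.0)
env.goto([*c,.09],[180,0,-2.6]); env.move_straight([*c,.03],rate=.15)
f0=F()
print("hit",env.move_straight([*c,.007],rate=.05,force_limit=6))
f1=F();env.gripper_to(0.0,12); s=env.read_state(); print("grip",s["opening"],s["finger_force"],s["position"],f1-f0,F()-f1)
E
```

```text
hit False
grip 0.5308942539535145 11.98957845568657 [0.4801 0.1783 0.007 ] [-0.5255  0.015   0.0703] [-0.4269 -0.5395  0.5705]
```

```bash
python3 - <<'E'
from h import *
a=np.radians(-2.6); d=-np.array([np.cos(a),np.sin(a)])
c=np.array(env.read_state()["position"]); q=c.copy(); q[:2]+=d*.034
env.move_straight(q,rate=.06); env.gripper_to(0.0,25)
q[2]=.15; env.move_straight(q,rate=.15)
yb=-4.2; u=np.array([np.cos(np.radians(yb)),np.sin(np.radians(yb))])
t=np.array([.559,-.2145])-u*(.055+.004+.010)
env.goto([*t,.13],[180,0,yb])
p=env.grab_frame("top"); print("blue in hand",bluerect(p,.142))
env.move_straight([*t,.022],rate=.15)
f0=F(); print("down",env.move_straight([*t,.009],rate=.02,force_limit=3))
s=env.read_state(); print(s["position"],s["opening"],F()-f0,s["clock"])
c=np.array(s["position"])
f1=F(); g=c.copy(); g[:2]+=u*.03
print("bar",env.move_straight(g,rate=.02,force_limit=7)); s=env.read_state(); print(s["position"],F()-f1,s["opening"],s["clock"], (np.array(s["position"])[:2]-c[:2])@u)
p=env.grab_frame("scene"); cv2.imwrite("pics/sc3.png",cv2.resize(p["image"][120:300,80:320],None,fx=3.3,fy=3.3,interpolation=cv2.INTER_CUBIC))
E
```

```text
blue in hand (array([0.3999, 0.337 ], dtype=float32), np.float32(0.03694109), np.float32(0.010716726), np.float32(10.662384))
down True
[ 0.4902 -0.2095  0.0129] 0.5239209569585297 [-0.9113  0.2384  5.1493] 22.6583
bar True
[ 0.4902 -0.2095  0.0129] [-0.1736  0.0988 -1.1654] 0.5245935726924817 23.1833 -1.4337451126756108e-05
```

View pics/sc3.png

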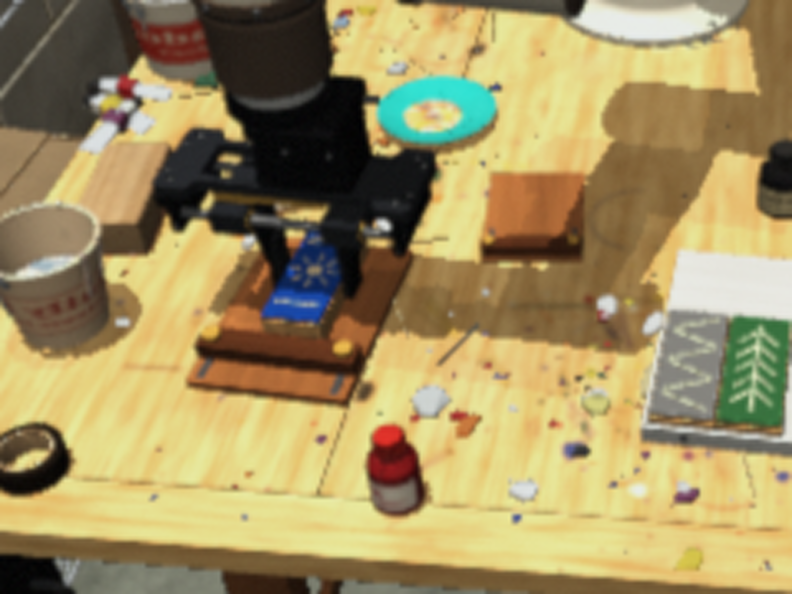

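The block lies on the board near crop (300,300), just short of the bar. The push stopped straight away because of friction pre-load, so I'll ease up slightly and push to contact.

```bash
python3 - <<'E'
from h import *
u=np.array([np.cos(np.radians(-4.2)),np.sin(np.radians(-4.2))])
c=np.array(env.read_state()["position"]); c[2]+=.0006; env.move_straight(c,rate=.02); env.dwell(.15)
f1=F(); print(f1)
g=c.copy(); g[:2]+=u*.025
for k in range(3):
    r=env.move_straight(g,rate=.02,force_limit=6); s=env.read_state(); m=(np.array(s["position"])[:2]-c[:2])@u
    f=F()-f1; print(r,s["position"],f,m,s["clock"])
    if f[:2]@u<-4 or not r: break
E
```

```text
[-0.2219  0.0932 -0.7777]
True [ 0.4985 -0.21    0.0129] [-0.2417 -0.2006  4.2587] 0.00828315234250152 24.4083
True [ 0.4984 -0.2101  0.0129] [-0.9493 -0.1116  4.2543] 0.008223487511861057 24.8
True [ 0.4984 -0.2101  0.0129] [-0.8213 -0.0917  4.6547] 0.008198748335123334 25.175
```

```bash
python3 - <<'E'
from h import *
u=np.array([np.cos(np.radians(-4.2)),np.sin(np.radians(-4.2))])
c=np.array(env.read_state()["position"]); c[2]=.0136; env.move_straight(c,rate=.02); env.dwell(.15)
f1=F(); print(env.read_state()["position"],f1)
for k in range(1,16):
    g=c.copy(); g[:2]+=u*.001*k
    env.move_straight(g,rate=.02); f=F()-f1; s=env.read_state()
    print(k,s["position"],f)
    if f[:2]@u<-5 or np.abs(f).max()>15: break
p=env.grab_frame("scene"); cv2.imwrite("pics/sc4.png",cv2.resize(p["image"][180:260,120:220],None,fx=7,fy=7,interpolation=cv2.INTER_CUBIC)); print(s["clock"])
E
```

```text
[ 0.4981 -0.21    0.0133] [-0.0899  0.1967 -0.9341]
1 [ 0.4985 -0.21    0.0133] [-1.7076  0.1178  0.4023]
2 [ 0.4985 -0.21    0.0132] [-5.0524  0.7497  2.155 ]
26.275
```

View pics/sc4.png

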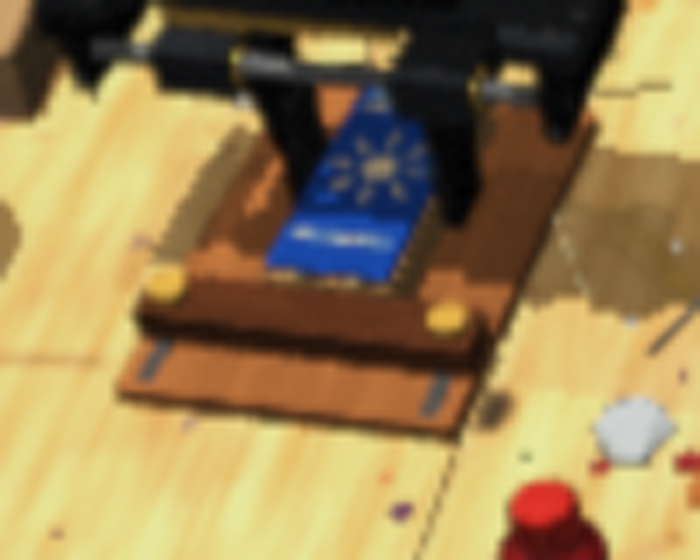

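Contact felt at 5 N, and the block's end is against the bar at crop (330,285). I'll release it, then nudge it square from behind with shut fingers.

```bash
python3 - <<'E'
from h import *
u=np.array([np.cos(np.radians(-4.2)),np.sin(np.radians(-4.2))])
c=np.array(env.read_state()["position"])
env.gripper_to(1.0); env.dwell(.1)
env.move_straight([c[0],c[1],.09],rate=.15)
env.gripper_to(0.0)
b=c[:2]-u*(.051+.035)   # start well behind near end
env.move_straight([*b,.09],rate=.15); env.move_straight([*b,.019],rate=.15); env.dwell(.1)
f1=F(); g=[*(b+u*.045),.019]
r=env.move_straight(g,rate=.02,force_limit=5); env.dwell(.1); s=env.read_state(); print(r,(s["position"][:2]-b)@u,F()-f1,s["clock"])
# firm up to ~8 N in tiny steps
q=np.array(s["position"])
for k in range(1,10):
    env.move_straight([*(q[:2]+u*.0007*k),.019],rate=.02); f=F(4)-f1; m=(env.read_state()["position"][:2]-b)@u; print(k,m,f)
    if f[:2]@u<-7: break
env.move_straight([*(b-u*.01),.019],rate=.1)
env.move_straight([*(b-u*.01),.12],rate=.15)
env.goto([.42,.10,.25],[180,0,-4.2])
p=env.grab_frame("top"); print("blue",*bluerect(p,.031),env.read_state()["clock"])
im=p["image"]; cv2.imwrite("pics/end.png",np.hstack([cv2.resize(im[150:270,150:270],(390,390),interpolation=cv2.INTER_CUBIC),cv2.resize(im[160:250,365:455],(390,390),interpolation=cv2.INTER_CUBIC)]))
E
```

```text
True 0.021868505993333568 [-0.1532  0.1353  0.109 ] 32.425
1 0.02248542744987977 [-0.7204 -0.2403  0.1391]
2 0.022549488917786294 [-2.3372 -0.1587  1.1315]
3 0.022674139897784978 [-4.7252  0.4698  3.4397]
4 0.022687010731340745 [-6.3681  0.3399  4.577 ]
5 0.02268356515522938 [-7.3605  0.6902  5.3617]
blue [ 0.5026 -0.2076] 0.10689183 0.043760724 -3.9668274 36.5167
```

View pics/end.png

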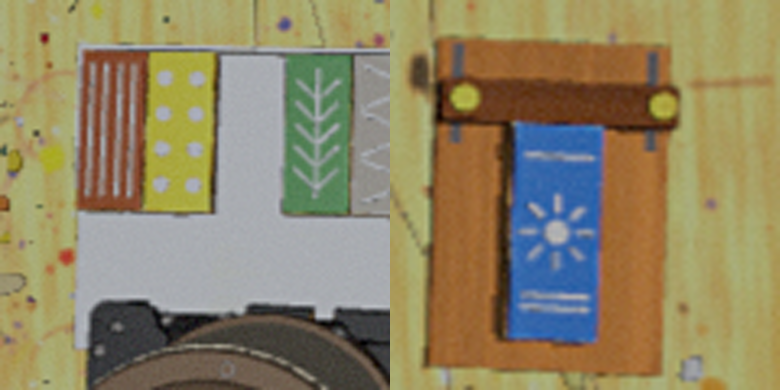

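The block lies snug, square and central against the bar at crop (556,235), and the rest of the row is undisturbed. Handing in.

```bash
python3 -c "
from workcell import env
print(env.close_job())"
```

```text
the job is handed in; nothing more can be done
None
```

I slid the blue block out of the row and laid it flat on the larger board. In the last picture its end is snug and square against the stop bar, near the bar's middle, and the other blocks were left where they were. I handed the job in after about 37 s.

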